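Put the dry tea infusers away in their tin

TASK

Put the dry tea infusers away: take the wooden lid off the storage tin and lay it on the empty tray, then lift every infuser hanging on the drip rail up off its peg and put it inside the tin. When they are all in, put the lid back on the tin so that it sits fully home, and leave the glasses, teapot and teaspoons standing or lying where they are.

Things in the scene. Friction and masses are not known exactly. Their poses are not given: they have to be found in the camera images.
- rail: Fixed drip rail: base plate 90 x 460 x 12 mm, two posts, a 12 mm bar along its y at x = 0, height 215 mm. Four 7 mm pegs point from the bar to -x at y = -180, -60, 60, 180 mm: a stop collar 18 mm across to x = -24, level to x = -68 at height 215 mm (axis), then turned up to a tip at x = -79 mm (tip top 235 mm). Origin: centre of the underside, z up.
- tin: White storage tin, open on top under its lid, outside 180 (x) x 230 (y) x 130 (z) mm, walls and floor 5 mm (inside 170 x 220, 125 deep). Fixed. Origin: centre of the underside, z up.
- lid: Loose wooden lid of the tin, 0.3 kg: plug 162 x 212 x 10 mm that enters the mouth, above it a plate 190 x 240 x 10 mm that lies on the rim, on top a grip bar 70 long (x), 16 thick (y), 34 mm high. Origin: centre of the plug's underside, z up; plate top at 20, bar top at 54 mm. Seated: origin 120 mm above the tin's, long sides (y) parallel. Starts on the tin.
- tray: Low grey plastic tray 240 (x) x 270 (y) x 14 mm, wall and floor 4 mm, empty. Fixed. Origin: centre of the underside.
- infuser1: Steel tea infuser, 90 g, 105 mm tall: closed cylinder 46 mm across, 55 mm high, with a stiff loop on top, 36 mm wide (y), 8 mm thick (x), bars 5 mm, opening 26 mm wide from 55 to 100 mm height. Origin: centre of the underside, z up the axis. Hangs by the loop's top bar on a rail peg, which passes through it along x. May be absent (None from the start).
- infuser1_mid (a point): Point on the axis of infuser1, 50 mm above its underside.
- infuser2: Steel tea infuser, 90 g, 105 mm tall: closed cylinder 46 mm across, 55 mm high, with a stiff loop on top, 36 mm wide (y), 8 mm thick (x), bars 5 mm, opening 26 mm wide from 55 to 100 mm height. Origin: centre of the underside, z up the axis. Hangs by the loop's top bar on a rail peg, which passes through it along x. May be absent (None from the start).
- infuser2_mid (a point): Point on the axis of infuser2, 50 mm above its underside.
- infuser3: Steel tea infuser, 90 g, 105 mm tall: closed cylinder 46 mm across, 55 mm high, with a stiff loop on top, 36 mm wide (y), 8 mm thick (x), bars 5 mm, opening 26 mm wide from 55 to 100 mm height. Origin: centre of the underside, z up the axis. Hangs by the loop's top bar on a rail peg, which passes through it along x. May be absent (None from the start).
- infuser3_mid (a point): Point on the axis of infuser3, 50 mm above its underside.
- infuser4: Steel tea infuser, 90 g, 105 mm tall: closed cylinder 46 mm across, 55 mm high, with a stiff loop on top, 36 mm wide (y), 8 mm thick (x), bars 5 mm, opening 26 mm wide from 55 to 100 mm height. Origin: centre of the underside, z up the axis. Hangs by the loop's top bar on a rail peg, which passes through it along x. May be absent (None from the start).
- infuser4_mid (a point): Point on the axis of infuser4, 50 mm above its underside.
- glass1: Clear waisted tea glass, 58 mm across, 90 mm tall, a bystander. Origin: centre of the underside.
- glass2: Clear waisted tea glass, 58 mm across, 90 mm tall, a bystander. Origin: centre of the underside.
- glass3: Clear waisted tea glass, 58 mm across, 90 mm tall, a bystander. Origin: centre of the underside.
- glass4: Clear waisted tea glass, 58 mm across, 90 mm tall, a bystander. Origin: centre of the underside.
- teapot: White porcelain teapot, about 140 mm body, 134 mm tall, spout to +y, handle to -y, a bystander. Origin: centre of the underside.
- spoon1: Metal teaspoon lying flat along x, 126 mm long, bowl to +x, a bystander. Origin: on the underside near the middle.
- spoon2: Metal teaspoon lying flat along x, 126 mm long, bowl to +x, a bystander. Origin: on the underside near the middle.
Mind the look-alikes: they are no part of the job. What is shaped like the infuser1 but orange is not meant. What is shaped like the infuser3 but blue is not meant.

How it is judged (in metres and radians):
On the way, in this order (a step that is already met when the one before it is completed fails the run):
1. the lid lies on the tray (horizontal distance between lid and tray below 0.08 m and height (world z) of lid below 0.03 m and linear speed of lid below 0.05 m/s), for 0.2 s.
2. every infuser is inside the tin (x of infuser1_mid in the frame of tin between -0.077 and 0.077 m and y of infuser1_mid in the frame of tin between -0.105 and 0.105 m and z of infuser1_mid in the frame of tin between 0.01 and 0.085 m and x of infuser2_mid in the frame of tin between -0.077 and 0.077 m and y of infuser2_mid in the frame of tin between -0.105 and 0.105 m and z of infuser2_mid in the frame of tin between 0.01 and 0.085 m and x of infuser3_mid in the frame of tin between -0.077 and 0.077 m and y of infuser3_mid in the frame of tin between -0.105 and 0.105 m and z of infuser3_mid in the frame of tin between 0.01 and 0.085 m and x of infuser4_mid in the frame of tin between -0.077 and 0.077 m and y of infuser4_mid in the frame of tin between -0.105 and 0.105 m and z of infuser4_mid in the frame of tin between 0.01 and 0.085 m), for 0.2 s.
At the end, for the whole second after the job is handed in: Every infuser is inside the tin, at rest, and the lid is fully seated on the tin: right side up and level, its height within 3.5 mm of seated, centred within 8 mm, long side along the tin's within 0.1 rad, at rest (all of step 2 and z of lid in the frame of tin between 0.1165 and 0.1235 m and horizontal distance between lid and tin below 0.008 m and angle between lid's own z axis and vertical below 0.03 rad and angle between the y axis of lid and the y axis of tin, either way round below 0.1 rad and linear speed of lid below 0.02 m/s and linear speed of each of infuser1, infuser2, infuser3, infuser4 below 0.03 m/s); the robot touches nothing.
It fails at once if a glass, the teapot or a teaspoon is moved more than 4 cm or a glass or the teapot is knocked over (distance of any of glass1, glass2, glass3, glass4, teapot, spoon1, spoon2 from where it was at the start of the episode above 0.04 m or angle between any of glass1, glass2, glass3, glass4, teapot's own z axis and vertical above 0.5 rad).
Of infuser1, infuser2, infuser3, infuser4 only 2 to 4 are there at a start; the rules pass over those that are not, and their reading is None.
At some moment in a run one of lid, infuser1, infuser2, infuser3, infuser4 may be knocked a few centimetres aside while the robot is not near it.
It also fails if it takes over 210 s, if anything falls off the work surface, if the arm or the gripper's body presses on something with over 40 N, if the wrist force passes 120 N, or if a joint passes its speed limit or range.

ROBOT

A 6-joint arm with a two-finger parallel gripper is mounted at the origin on the work surface. World frame = base frame: x ahead of the robot, y to its left, z up, the work surface at z = 0. Lengths are in mm, angles in rad, forces in N, time in s.
With the tool pointing down it reaches from about 350 to 975 mm from the base axis. Payload 7.1 kg.
Tool frame: the origin (TCP) lies midway between the tips of the shut fingers; the grasp point (between the pads) lies 19 mm behind it; z points along the fingers, y is the line along which they close (so a half turn about z gives the same grasp; the last joint's range is limited). The gripper opens to 88 mm and grips with 3 to 60 N. Pads are 20 mm wide; open, the fingers measure 115 mm over their backs; the gripper's body (75 mm by 178 mm) begins 61 mm behind the grasp point.
Start: joints at [-1.204, 0.423, 1.63, -0, 1.089, -0.019], TCP at [235.204, -579.037, 222.675] pointing down, gripper open.
Joint ranges: [-3, 3], [-0.9, 2.11], [0.09, 2.58], [-1.31, 4.45], [0.11, 2.69], [-2.54, 2.54]. Speed limits (rad/s): [2.39, 2.39, 3.01, 3.14, 3.14, 3.14].

INTERFACE

Orientations are given as a rotation vector (axis times angle).
In Python, from workcell import ctrl gives the robot as it stands. The module is installed in compiled form; this text tells all that it offers.
- The arm moves only by the tool apply_moves, never from a script. Its argument "targets" is a list of rows, each a list of 3 entries, a list of its own where there are three numbers: the opening, from -1 (shut) to 1 (fully open), then the shift along the tool's x, y, z normalised to -1 to 1, where 1 is 5 cm, then the turn, a rotation vector about the tool's x, y, z normalised to -1 to 1, where 1 is 90 degrees. In form: [[jaw, [x, y, z], [wx, wy, wz]], ...]. A call has 1 to 8 rows; each row shifts and turns the commanded pose from where the row before left it, along the tool's axes as they then stand; what a row does not reach is not made up. A row lasts 1/8 s, in which the tool goes at most 62.5 mm and 10.7 degrees, less where a joint would pass 70% of its speed; a pose out of reach is approached as far as the arm can. A call with a number of a shift or a turn outside -1 to 1 is refused whole. A call with a gripper value outside its range is refused whole. The fingers move at their own pace and stop on an object; the grip force is fixed at half the most. Time passes only in rows, so rows that do not move let the fingers close. It gives the time, the measured TCP pose, the force, the opening and the grip force at its end, in the units of the state.
- ctrl.get_obs(): the state, without advancing time (a new reading comes with each control period).
- ctrl.get_image(name): name is "side" or "top" or "wrist"; returns a dict with "pixels" (400x640x3 uint8, blue, green, red), "camera_matrix" (3x3 intrinsics, pixels), "k1" (the pictures are not rectified: a ray, as slopes to the right and down, at radius r is drawn at 1 + k1 r^2 times it, then the intrinsics apply), "view" (4x4, takes a point from world to camera coordinates); the wrist camera has in their place "hand_eye" (4x4, takes a point from camera to tool coordinates, whose origin is the TCP and whose axes are the flange's). Camera axes: x right, y down, z forward; pixel columns grow to the right and rows downward; lengths in mm; the calibration is good to about 2 mm. A picture is of the moment at which its call begins: read the wrist's pose just before it. There is no depth.
- ctrl.close_job(): hands the job in; it is judged then, once.
Trained networks look in the newest picture that a camera, given by its name, has taken for a name from the list of things; names that differ only in an ending like _2 or _b are one class to them, and where a whole thing is asked for, a point or a joint stands for the part that bears it (a point fixed in the world has none). Each returns a list of dicts, best first, with "score" (0 to 1); they miss things now and then, are a little off and sometimes report something else, mostly with a low value. They report only what shows in the picture. A call takes as long as a camera call. They do not tell look-alikes from the thing itself.
- ctrl.masks_of(label, camera): "region" (400x640 bool, what is visible of it) and "bbox" ([left, top, right, bottom] in pixels, round what is visible of it).
- ctrl.pinpoint(label, camera): "xy" ([column, row] in pixels: a listed point, or the origin of a listed thing).
The state is a dict: "t": time; "qpos": joint angles; "qvel": joint speeds; "joint_torque": joint torques, N m; "ee_pos": TCP position; "orientation": TCP orientation; "ft_force": force on the tool from outside, world axes, zero at the start; "moment": the same for the moment, N m; "width": finger opening in mm; "grasp_force": force on a finger pad.
Only numpy, scipy, OpenCV 4.12 (cv2) and the standard library are available. Lean on these libraries where they do the work, as an engineer would, in place of code of your own. Each camera call takes 0.05 s, during which the arm holds its last target. There are 200 camera calls.

## Working session

There is one attempt and no reset: what is moved stays moved. The work goes in short steps, Python scripts to look and compute and a tool call to move; the robot and the scene stay as the last step left them, time stands still between calls to the robot, and variables do not carry over. Pictures are saved under pics/ and viewed, at most 14 in all, crops included, and the job is handed in when it is done.

Besides the shell and the picture viewer there is one more tool, called after "Call:" by a JSON object that holds its "fn" and its "kwargs", one argument or row to a line. apply_moves: Moves the arm, as the interface text tells. Scaled input: -1 to 1 covers 5 cm each way for a shift and 90 degrees each way for a turn. Its arguments: {"type":"object","properties":{"targets":{"type":"array"}},"required":["targets"]}

```bash
mkdir -p pics; cat > h.py <<'E'
import numpy as np, cv2
from scipy.spatial.transform import Rotation as R
from workcell import ctrl
def cam(name):
    o=ctrl.get_obs(); im=ctrl.get_image(name)
    if 'view' in im: V=np.array(im['view'])
    else:
        T=np.eye(4); T[:3,:3]=R.from_rotvec(o['orientation']).as_matrix(); T[:3,3]=o['ee_pos']
        V=np.linalg.inv(T@np.array(im['hand_eye']))
    return dict(px=np.array(im['pixels']),K=np.array(im['camera_matrix']),k1=float(im['k1']),V=V)
def proj(c,P):
    P=np.atleast_2d(P); q=P@c['V'][:3,:3].T+c['V'][:3,3]; s=q[:,:2]/q[:,2:]
    s=s*(1+c['k1']*(s**2).sum(1,keepdims=True)); return s@c['K'][:2,:2].T+c['K'][:2,2]
def ray(c,uv):
    d=(np.asarray(uv,float)-c['K'][:2,2])/np.diag(c['K'])[:2]; s=d.copy()
    for _ in range(30): s=d/(1+c['k1']*(s@s))
    Rw=c['V'][:3,:3].T; return -Rw@c['V'][:3,3], Rw@np.array([s[0],s[1],1])
def atz(c,uv,z):
    o,d=ray(c,uv); return o+d*(z-o[2])/d[2]
def tri(c1,u1,c2,u2):
    o1,d1=ray(c1,u1);o2,d2=ray(c2,u2);A=np.stack([d1,-d2],1)
    t=np.linalg.lstsq(A,o2-o1,rcond=None)[0];a=o1+d1*t[0];b=o2+d2*t[1];return (a+b)/2,np.linalg.norm(a-b)
E
python3 - <<'E'
from h import *
np.set_printoptions(precision=1,suppress=True)
print(ctrl.get_obs())
C={}
for n in('top','side'):
    C[n]=cam(n); cv2.imwrite(f'pics/{n}0.png',C[n]['px']); print(n,'campos',ray(C[n],[320,200]))
    for l in('rail','tin','lid','tray','infuser1','infuser1_mid','glass1','teapot','spoon1'):
        print(l,[(np.round(d['xy']),round(d['score'],2)) for d in ctrl.pinpoint(l,n)])
E
```

```text
{'t': 0.0, 'qpos': array([-1.2,  0.4,  1.6, -0. ,  1.1, -0. ]), 'qvel': array([ 0., -0.,  0.,  0., -0.,  0.]), 'joint_torque': array([  0. , -54.5, -27.4,   0.1,   0. ,  -0. ]), 'ee_pos': array([ 235. , -578.5,  221.9]), 'orientation': array([-3.1, -0.6,  0. ]), 'ft_force': array([0.5, 0.2, 0.5]), 'moment': array([-0.,  0., -0.]), 'grasp_force': 0.0, 'width': 87.90124233698678}
top campos (array([ 368.1,   34.1, 1710.9]), array([ 0.2, -0. , -1. ]))
rail [(array([317., 193.]), 0.85), (array([381., 254.]), 0.23)]
tin []
lid [(array([251., 248.]), 0.55), (array([325., 268.]), 0.19)]
tray [(array([381., 258.]), 0.9)]
infuser1 [(array([271., 192.]), 0.62), (array([373., 191.]), 0.6), (array([396., 194.]), 0.52), (array([369., 195.]), 0.44), (array([302., 198.]), 0.44)]
infuser1_mid [(array([372., 190.]), 0.7), (array([402., 189.]), 0.51)]
glass1 [(array([323., 235.]), 0.69), (array([234., 200.]), 0.67), (array([372., 189.]), 0.56), (array([455., 261.]), 0.53), (array([424., 204.]), 0.49), (array([306., 197.]), 0.32)]
teapot [(array([172., 238.]), 0.65)]
spoon1 [(array([311., 166.]), 0.5)]
side campos (array([1496. ,  951.7, 1109.3]), array([-0.5, -0.6, -0.6]))
rail [(array([311., 234.]), 0.79)]
tin [(array([415., 234.]), 0.7), (array([247., 178.]), 0.52)]
lid [(array([418., 206.]), 0.79)]
tray [(array([315., 175.]), 0.84)]
infuser1 [(array([360., 226.]), 0.85), (array([334., 207.]), 0.79), (array([253., 193.]), 0.71), (array([303., 275.]), 0.68), (array([283., 179.]), 0.48)]
infuser1_mid [(array([253., 184.]), 0.8), (array([279., 165.]), 0.66), (array([420., 204.]), 0.31)]
glass1 [(array([398., 285.]), 0.86), (array([249., 181.]), 0.84), (array([274., 145.]), 0.82)]
teapot [(array([490., 295.]), 0.95), (array([309., 235.]), 0.37)]
spoon1 [(array([368., 190.]), 0.65), (array([292., 253.]), 0.44)]
```

```bash
python3 - <<'E'
import cv2
a=cv2.imread('pics/top0.png')[130:310,140:500]; b=cv2.imread('pics/side0.png')[100:340,190:550]
cv2.imwrite('pics/top0c.png',cv2.resize(a,None,fx=2.2,fy=2.2,interpolation=2)); cv2.imwrite('pics/side0c.png',cv2.resize(b,None,fx=2.2,fy=2.2,interpolation=2))
E
```

```text
(no output)
```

View pics/top0c.png

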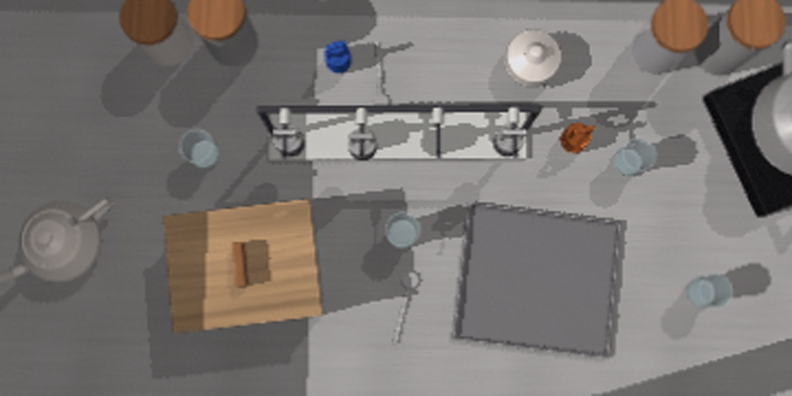

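View pics/side0c.png

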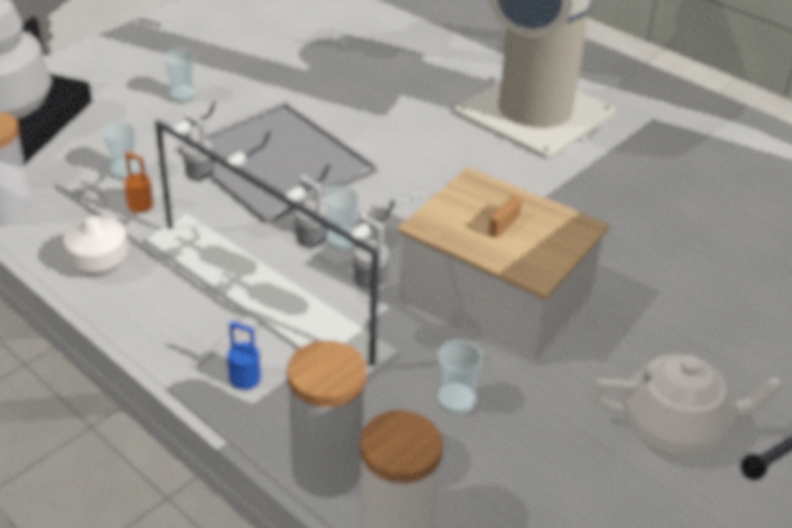

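The top view (crop) shows three steel infusers, at crop (287,140), (362,142) and (510,138). The third peg, at (437,130), is empty. The orange and blue look-alikes stand on the table. The lidded tin is at (243,265) with its grip bar along world x, the tray is at (540,280), and a glass and a spoon sit between tin and tray at (403,230) and (405,305).

```bash
cat >> h.py <<'E'
from scipy.optimize import least_squares
def fit(obs,x0):
    # obs: list of (cam, model pts Nx3 (local), pix Nx2); x0=[x,y,yaw]; z included in model
    def W(p,M):
        M=np.asarray(M,float); c,s=np.cos(p[2]),np.sin(p[2]); return np.c_[p[0]+c*M[:,0]-s*M[:,1],p[1]+s*M[:,0]+c*M[:,1],M[:,2]]
    f=lambda p:np.concatenate([(proj(c,W(p,M))-np.asarray(u)).ravel() for c,M,u in obs])
    r=least_squares(f,x0,x_scale=[100,100,1],loss='soft_l1'); return r.x,np.round(f(r.x).reshape(-1,2),1)
E
python3 - <<'E'
from h import *
np.set_printoptions(precision=3,suppress=True)
T,S=cam('top'),cam('side'); print(T['K'],T['k1'])
t=lambda L:np.array(L)/2.2+[140,130]; s=lambda L:np.array(L)/2.2+[190,100]
rect=lambda a,b,z:[[a,b,z],[a,-b,z],[-a,-b,z],[-a,b,z]]
print('lid',fit([(T,rect(95,120,140),t([[164,214],[308,200],[322,314],[173,331]])),(S,rect(95,120,140),s([[547,294],[400,228],[467,168],[607,228]]))],[400,200,0]))
print('tray',fit([(T,rect(120,135,14),t([[473,202],[625,220],[612,355],[453,340]])),(S,rect(120,135,14)[1:3],s([[197,136],[287,104]]))],[400,-200,0]))
bar=[[0,230,215],[0,-230,215]];pl=[[-45,230,12],[-45,-230,12]];tips=[[-79,y,232] for y in(180,60,-60,-180)]
print('rail',fit([(T,bar+pl+tips,t([[260,107],[540,107],[272,160],[532,160],[287,152],[362,154],[437,156],[512,152]])),(S,bar+tips,s([[375,248],[160,124],[392,206],[327,169],[268,135],[212,105]]))],[500,0,0]))
print('glassmid',atz(T,t([403,230]),80),'spoon',atz(T,t([412,280]),3),atz(T,t([397,340]),3),'g4',atz(T,t([708,290]),80))
E
```

```text
[[441.396   0.    321.759]
 [  0.    441.396 202.507]
 [  0.      0.      1.   ]] -0.06270883419209478
lid (array([460.254, 266.663,   0.136]), array([[-0.8, -0.2],
       [ 0.4, -1.7],
       [-0.2, -0.3],
       [-0.4,  0.1],
       [ 0. ,  0. ],
       [-1.2, -1.1],
       [ 0.2, -1.7],
       [ 1.6, -2.3]]))
tray (array([ 446.13 , -236.394,   -0.123]), array([[-0.3, -0. ],
       [-0.6,  1.3],
       [-1.2,  2.2],
       [ 0.8, -0.5],
       [-8.7,  2.5],
       [-0.7, -2.9]]))
rail (array([706.408,  15.456,   0.014]), array([[-2.7, -0.5],
       [ 2.4, -0. ],
       [-1.6, -1.9],
       [-2.2, -1.5],
       [-1.5,  0.6],
       [-0.3, -0.2],
       [ 0.8, -1. ],
       [ 1.9,  1. ],
       [ 1.8,  3.1],
       [-2.8, -2.4],
       [-0.3, -2.4],
       [-0.1, -2. ],
       [-0.1, -1.6],
       [ 0.8, -1.7]]))
glassmid [523.919   5.469  80.   ] spoon [443.836 -12.888   3.   ] [339.894  11.762   3.   ] g4 [ 430.127 -510.431   80.   ]
```

```bash
cat >> h.py <<'E'
def go(*tg,p=None):
    """tg: (x,y,z,phi) with tool down, tool x at angle phi; prints shift in tool axes /50mm, turn /90deg and row count"""
    o=ctrl.get_obs(); A=R.from_rotvec(o['orientation']); P=np.array(o['ee_pos'])
    for x,y,z,f in tg:
        c,s=np.cos(f),np.sin(f); B=R.from_matrix(np.array([[c,s,0],[s,-c,0],[0,0,-1]]).astype(float))
        d=A.inv().apply(np.array([x,y,z])-P)/50; w=(A.inv()*B).as_rotvec()/(np.pi/2)
        n=max(1,int(np.ceil(max(np.linalg.norm(d)/1.2,np.abs(d).max()/1.0,np.linalg.norm(w)/.115)-.02)))
        print('n',n,'per row',np.round(d/n,3),np.round(w/n,4)); A=B;P=np.array([x,y,z])
E
python3 -c "
from h import *
m=R.from_rotvec(ctrl.get_obs()['orientation']).as_matrix();print(m.round(3))
print(np.array(ctrl.get_image('wrist')['hand_eye']).round(2))
go((430,-250,330,.136),(420,230,330,.136))"
```

```text
[[ 0.926  0.376  0.   ]
 [ 0.376 -0.926 -0.   ]
 [-0.     0.    -1.   ]]
[[  -0.     -0.96   -0.28   77.69]
 [   1.     -0.     -0.      0.17]
 [   0.     -0.28    0.96 -162.51]
 [   0.      0.      0.      1.  ]]
n 7 per row [ 0.869 -0.662 -0.307] [0.     0.     0.0227]
n 10 per row [ 0.11  -0.954  0.   ] [0. 0. 0.]
```

Call:
{"fn": "apply_moves", "kwargs": {
  "targets": [
    [1,[0.87,-0.66,-0.31],[0,0,0.0227]],
    [1,[0.87,-0.66,-0.31],[0,0,0.0227]],
    [1,[0.87,-0.66,-0.31],[0,0,0.0227]],
    [1,[0.87,-0.66,-0.31],[0,0,0.0227]],
    [1,[0.87,-0.66,-0.31],[0,0,0.0227]],
    [1,[0.87,-0.66,-0.31],[0,0,0.0227]],
    [1,[0.87,-0.66,-0.31],[0,0,0.0227]]
  ]
}}

```text
t: 2.02
ee_pos: [464.7, -272.4, 332.0]
orientation: [3.134, 0.212, 0.001]
ft_force: [0.6, 0.0, 0.1]
width: 87.6
grasp_force: 0.0
```

Call:
{"fn": "apply_moves", "kwargs": {
  "targets": [
    [1,[0.16,-0.97,0],[0,0,0]],
    [1,[0.16,-0.97,0],[0,0,0]],
    [1,[0.16,-0.97,0],[0,0,0]],
    [1,[0.16,-0.97,0],[0,0,0]],
    [1,[0.16,-0.97,0],[0,0,0]]
  ]
}}

```text
t: 2.65
ee_pos: [470.3, -26.7, 331.4]
orientation: [3.134, 0.213, 0.001]
ft_force: [0.1, -0.5, 0.4]
width: 87.6
grasp_force: 0.0
```

Call:
{"fn": "apply_moves", "kwargs": {
  "targets": [
    [1,[0.16,-0.97,0],[0,0,0]],
    [1,[0.16,-0.97,0],[0,0,0]],
    [1,[0.16,-0.97,0],[0,0,0]],
    [1,[0.16,-0.97,0],[0,0,0]],
    [1,[0.16,-0.97,0],[0,0,0]],
    [1,[0,0,0],[0,0,0]],
    [1,[0,0,0],[0,0,0]]
  ]
}}

```text
t: 3.52
ee_pos: [476.9, 217.1, 331.0]
orientation: [3.134, 0.215, -0.001]
ft_force: [0.4, -0.8, -0.5]
width: 87.9
grasp_force: 0.0
```

```bash
python3 - <<'E'
from h import *
o=ctrl.get_obs();print(o['ee_pos'],o['orientation'],o['qpos'])
c=cam('wrist'); cv2.imwrite('pics/w1.png',c['px'])
rect=lambda a,b,z:np.array([[a,b,z],[a,-b,z],[-a,-b,z],[-a,b,z]],float)
def W(p,M): cc,s=np.cos(p[2]),np.sin(p[2]); return np.c_[p[0]+cc*M[:,0]-s*M[:,1],p[1]+s*M[:,0]+cc*M[:,1],M[:,2]]
im=c['px'].copy()
for a,b,z in((95,120,140),(35,8,174)):
    cv2.polylines(im,[proj(c,W((460.3,266.7,.136),rect(a,b,z))).astype(int)],True,(0,255,0),1)
cv2.imwrite('pics/w1o.png',im)
E
```

```text
[476.93146249 217.11467466 331.02582155] [ 3.13372010e+00  2.14787230e-01 -6.56505855e-04] [ 4.04694683e-01  1.58759133e-01  1.73582558e+00 -3.72508337e-04
  1.24757423e+00  1.83874217e+00]
```

View pics/w1o.png

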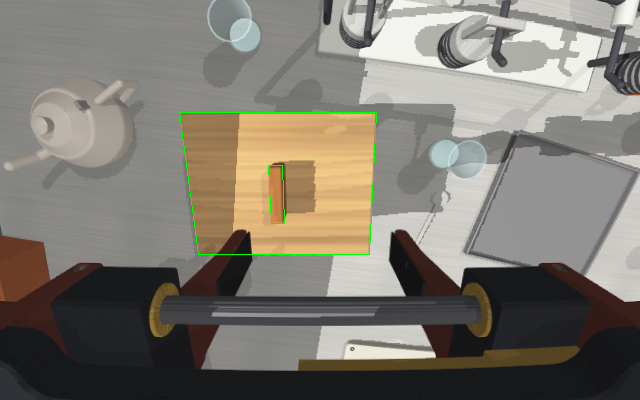

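The overlay fits the lid in the wrist picture: outline (180..377, 113..254), bar (270..285, 165..222). Next, grasp it.

```bash
python3 -c "
from h import *
go((460.3,266.5,230,.136),(460.3,266.5,145,.136))"
```

```text
n 3 per row [-0.065 -0.345  0.674] [ 0.0001  0.0001 -0.    ]
n 2 per row [0.   0.   0.85] [0. 0. 0.]
```

Call:
{"fn": "apply_moves", "kwargs": {
  "targets": [
    [1,[-0.065,-0.345,0.674],[0,0,0]],
    [1,[-0.065,-0.345,0.674],[0,0,0]],
    [1,[-0.065,-0.345,0.674],[0,0,0]],
    [1,[0,0,0.6],[0,0,0]],
    [1,[0,0,0.6],[0,0,0]],
    [1,[0,0,0.3],[0,0,0]],
    [1,[0,0,0.2],[0,0,0]],
    [1,[0,0,0],[0,0,0]]
  ]
}}

```text
t: 4.58
ee_pos: [460.7, 267.0, 145.1]
orientation: [3.134, 0.213, -0.0]
ft_force: [0.5, 0.8, -0.1]
width: 88.0
grasp_force: 0.0
```

Call:
{"fn": "apply_moves", "kwargs": {
  "targets": [
    [-1,[0,0,0],[0,0,0]],
    [-1,[0,0,0],[0,0,0]],
    [-1,[0,0,0],[0,0,0]],
    [-1,[0,0,0],[0,0,0]],
    [-1,[0,0,0],[0,0,0]],
    [-1,[0,0,0],[0,0,0]]
  ]
}}

```text
t: 5.32
ee_pos: [460.5, 267.4, 145.1]
orientation: [3.134, 0.214, -0.0]
ft_force: [-0.2, -0.0, 0.2]
width: 31.2
grasp_force: 0.0
```

Call:
{"fn": "apply_moves", "kwargs": {
  "targets": [
    [-1,[0,0,0],[0,0,0]],
    [-1,[0,0,0],[0,0,0]],
    [-1,[0,0,0],[0,0,0]],
    [-1,[0,0,-0.3],[0,0,0]],
    [-1,[0,0,-0.7],[0,0,0]]
  ]
}}

```text
t: 5.95
ee_pos: [459.1, 266.6, 194.6]
orientation: [3.132, 0.214, -0.006]
ft_force: [2.1, 0.2, -3.6]
width: 15.9
grasp_force: 30.0
```

```bash
python3 -c "
from h import *
go((460.5,267.4,255,.136),(450,-236,255,-.123),(446,-236,60,-.123),(446,-236,30,-.123))"
```

```text
n 2 per row [ 0.012 -0.005 -0.604] [0.0005 0.0013 0.0001]
n 10 per row [-0.157  0.995  0.   ] [0.     0.     0.0165]
n 4 per row [-0.02   0.002  0.975] [0. 0. 0.]
n 1 per row [0.  0.  0.6] [0. 0. 0.]
```

Call:
{"fn": "apply_moves", "kwargs": {
  "targets": [
    [-1,[0,0,-0.6],[0,0,0]],
    [-1,[0,0,-0.6],[0,0,0]],
    [-1,[-0.08,0.5,0],[0,0,0]],
    [-1,[-0.157,0.995,0],[0,0,0]],
    [-1,[-0.157,0.995,0],[0,0,0]],
    [-1,[-0.157,0.995,0],[0,0,0]],
    [-1,[-0.157,0.995,0],[0,0,0]],
    [-1,[-0.157,0.995,0],[0,0,0]]
  ]
}}

```text
t: 6.95
ee_pos: [454.3, -11.3, 255.8]
orientation: [3.134, 0.214, 0.001]
ft_force: [0.7, -0.3, -4.2]
width: 15.7
grasp_force: 30.0
```

Call:
{"fn": "apply_moves", "kwargs": {
  "targets": [
    [-1,[-0.157,0.995,0],[0,0,0]],
    [-1,[-0.157,0.995,0],[0,0,0]],
    [-1,[-0.157,0.995,0],[0,0,0]],
    [-1,[-0.157,0.995,0],[0,0,0]],
    [-1,[-0.08,0.5,0],[0,0,0.08]],
    [-1,[0,0,0],[0,0,0.085]],
    [-1,[0,0,0],[0,0,0]]
  ]
}}

```text
t: 7.82
ee_pos: [449.7, -236.6, 255.4]
orientation: [-3.136, 0.192, 0.001]
ft_force: [-0.0, -0.4, -3.2]
width: 15.8
grasp_force: 30.0
```

```bash
python3 -c "
from h import *
go((446,-236,60,-.123),(446,-236,30,-.123))"
```

```text
n 4 per row [-0.018 -0.001  0.977] [-0.      0.0001  0.0001]
n 1 per row [0.  0.  0.6] [0. 0. 0.]
```

Call:
{"fn": "apply_moves", "kwargs": {
  "targets": [
    [-1,[0,0,0.9],[0,0,0]],
    [-1,[-0.04,0,0.9],[0,0,0]],
    [-1,[-0.04,0,0.9],[0,0,0]],
    [-1,[0,0,0.8],[0,0,0]],
    [-1,[0,0,0.5],[0,0,0]],
    [-1,[0,0,0.3],[0,0,0]],
    [-1,[0,0,0.1],[0,0,0]],
    [-1,[0,0,0.08],[0,0,0]]
  ]
}}

```text
t: 8.82
ee_pos: [446.9, -236.2, 31.7]
orientation: [3.135, -0.192, 0.002]
ft_force: [-0.5, 0.0, -4.4]
width: 15.9
grasp_force: 30.0
```

Call:
{"fn": "apply_moves", "kwargs": {
  "targets": [
    [-1,[0,0,0.03],[0,0,0]],
    [-0.3,[0,0,0],[0,0,0]],
    [-0.3,[0,0,0],[0,0,0]],
    [-0.3,[0,0,0],[0,0,0]]
  ]
}}

```text
t: 9.32
ee_pos: [446.5, -236.1, 30.0]
orientation: [3.135, -0.193, 0.001]
ft_force: [-0.6, 0.4, -1.1]
width: 30.6
grasp_force: 0.0
```

```bash
python3 -c "
from h import *
go((446,-236,330,-.123),(640,15,330,.014))"
```

```text
n 6 per row [-0.001  0.    -1.   ] [ 0.     -0.0001 -0.    ]
n 6 per row [ 0.539 -0.91   0.   ] [ 0.      0.     -0.0145]
```

Call:
{"fn": "apply_moves", "kwargs": {
  "targets": [
    [-0.3,[0,0,-0.5],[0,0,0]],
    [0,[0,0,-1],[0,0,0]],
    [0,[0,0,-1],[0,0,0]],
    [0,[0,0,-1],[0,0,0]],
    [0,[0,0,-1],[0,0,0]],
    [0,[0,0,-1],[0,0,0]],
    [0,[0,0,-0.5],[0,0,-0.087]]
  ]
}}

```text
t: 10.2
ee_pos: [446.9, -236.3, 332.8]
orientation: [3.139, 0.026, 0.006]
ft_force: [-0.4, 0.9, -0.7]
width: 43.7
grasp_force: 0.0
```

```bash
python3 -c "
from h import *
go((640,15,330,.014))"
```

```text
n 6 per row [ 0.658 -0.827  0.01 ] [ 0.0002 -0.0004  0.0003]
```

Call:
{"fn": "apply_moves", "kwargs": {
  "targets": [
    [0,[0.66,-0.83,0],[0,0,0]],
    [0,[0.66,-0.83,0],[0,0,0]],
    [0,[0.66,-0.83,0],[0,0,0]],
    [0,[0.66,-0.83,0],[0,0,0]],
    [0,[0.66,-0.83,0],[0,0,0]],
    [0,[0.66,-0.83,0],[0,0,0]],
    [0,[0,0,0],[0,0,0]],
    [0,[0,0,0],[0,0,0]]
  ]
}}

```text
t: 11.2
ee_pos: [640.2, 15.5, 329.2]
orientation: [3.141, 0.022, -0.002]
ft_force: [-0.5, -0.5, -0.1]
width: 44.2
grasp_force: 0.0
```

```bash
python3 - <<'E'
from h import *
np.set_printoptions(precision=1,suppress=True)
o=ctrl.get_obs();print(o['t'],o['ee_pos'],o['orientation'])
c=cam('wrist'); im=c['px'].copy(); print(c['K'][0,0])
print([(d['xy'],round(d['score'],2)) for d in ctrl.pinpoint('infuser1_mid','wrist')],[(d['xy'],round(d['score'],2)) for d in ctrl.pinpoint('infuser1','wrist')])
p=(706.4,15.5,.014); cc,s=np.cos(p[2]),np.sin(p[2])
W=lambda M:np.array([[p[0]+cc*x-s*y,p[1]+s*x+cc*y,z] for x,y,z in M])
L=lambda M,col:cv2.polylines(im,[proj(c,W(M)).astype(int)],False,col,1)
L([(0,230,215),(0,-230,215)],(0,255,0));L([(-45,230,12),(-45,-230,12)],(0,255,0))
for y in(180,60,-60,-180):L([(0,y,215),(-68,y,215),(-79,y,235)],(0,255,0)); L([(-46,y-18,221),(-46,y+18,221)],(0,0,255))
cv2.imwrite('pics/w2.png',c['px']);cv2.imwrite('pics/w2o.png',im)
E
```

```text
11.2 [640.2  15.5 329.2] [ 3.1  0.  -0. ]
281.3651351081783
[([473.9, 165.4], 0.67), ([518.5, 133.6], 0.67)] [([453.4, 157.6], 0.88), ([498.7, 131.7], 0.83), ([256.2, 41.5], 0.75), ([275.0, 161.9], 0.63), ([182.6, 157.9], 0.62)]
```

View pics/w2o.png

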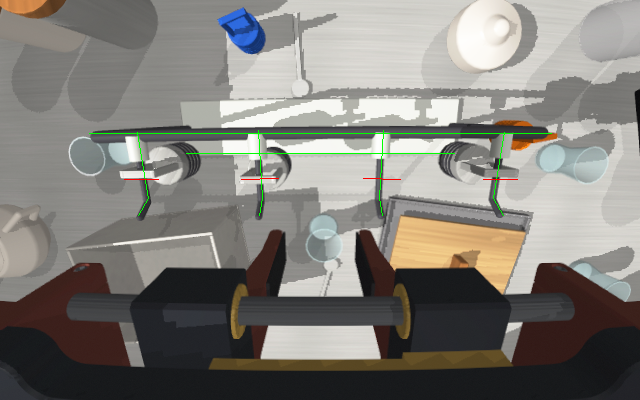

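Three infusers hang on pegs 1, 2 and 4, with loop top bars at about (140,173), (257,173) and (493,171). The rail overlay fits, and the open tin shows at lower left and the lid on the tray at right.

```bash
python3 - <<'E'
from h import *
np.set_printoptions(precision=1,suppress=True)
c=cam('wrist'); 
for u in((120,175),(162,172),(242,175),(283,170),(472,172),(515,172)): print(u,atz(c,u,221))
cr=[cv2.resize(c['px'][140:220,x-50:x+50],None,fx=4,fy=4,interpolation=2) for x in(140,260,490)]
g=np.hstack(cr[:2]); cv2.imwrite('pics/w2c.png',cv2.resize(np.hstack(cr),(800,213)))
rail=np.array([706.4,15.5]);a=.014
for y in(180,60,-180):
    print(y,rail+[-41*np.cos(a)-y*np.sin(a),-41*np.sin(a)+y*np.cos(a)])
E
```

```text
(120, 175) [662.5 216.1 221. ]
(162, 172) [665.8 171.8 221. ]
(242, 175) [663.4  91.6 221. ]
(283, 170) [668.8  51.1 221. ]
(472, 172) [ 669.5 -135.6  221. ]
(515, 172) [ 670.3 -180.3  221. ]
180 [662.9 194.9]
60 [664.6  74.9]
-180 [ 667.9 -165.1]
```

View pics/w2c.png

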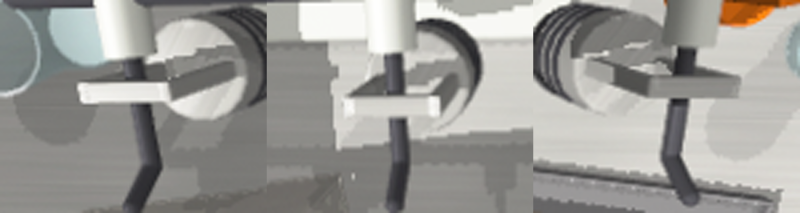

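```bash
python3 -c "
from h import *
go((663.5,198,270,.014),(663.5,198,181,.014),(663.5,198,209,.014),(580,198,209,.014),(560,220,250,.014),(417,326,250,.136),(417,326,71,.136))"
```

```text
n 4 per row [ 0.128 -0.916  0.299] [ 0.     -0.     -0.0003]
n 2 per row [0.   0.   0.89] [0. 0. 0.]
n 1 per row [ 0.    0.   -0.56] [0. 0. 0.]
n 2 per row [-0.835 -0.012  0.   ] [0. 0. 0.]
n 1 per row [-0.394 -0.446 -0.82 ] [0. 0. 0.]
n 3 per row [-0.943 -0.72   0.   ] [ 0.      0.     -0.0259]
n 4 per row [0.    0.    0.895] [0. 0. 0.]
```

Call:
{"fn": "apply_moves", "kwargs": {
  "targets": [
    [0.45,[0.13,-0.92,0.3],[0,0,0]],
    [0.45,[0.13,-0.92,0.3],[0,0,0]],
    [0.45,[0.13,-0.92,0.3],[0,0,0]],
    [0.45,[0.13,-0.92,0.3],[0,0,0]],
    [0.45,[0,0,0.1],[0,0,0]],
    [0.45,[0,0,0],[0,0,0]]
  ]
}}

```text
t: 12.15
ee_pos: [663.9, 199.0, 264.3]
orientation: [3.141, 0.021, -0.001]
ft_force: [-0.6, 0.6, 0.4]
width: 63.7
grasp_force: 0.0
```

Call:
{"fn": "apply_moves", "kwargs": {
  "targets": [
    [0.45,[0,0,0.5],[0,0,0]],
    [0.45,[0,0,0.5],[0,0,0]],
    [0.45,[0,0,0.4],[0,0,0]],
    [0.45,[0,0,0.25],[0,0,0]],
    [0.45,[0,0,0],[0,0,0]]
  ]
}}

```text
t: 12.78
ee_pos: [664.0, 199.5, 181.4]
orientation: [3.141, 0.021, -0.002]
ft_force: [-0.4, 1.1, 0.4]
width: 63.7
grasp_force: 0.0
```

Call:
{"fn": "apply_moves", "kwargs": {
  "targets": [
    [-1,[0,0,0],[0,0,0]],
    [-1,[0,0,0],[0,0,0]],
    [-1,[0,0,0],[0,0,0]],
    [-1,[0,0,0],[0,0,0]],
    [-1,[0,0,0],[0,0,0]]
  ]
}}

```text
t: 13.4
ee_pos: [664.5, 200.2, 182.6]
orientation: [-3.141, -0.022, -0.001]
ft_force: [-0.5, 0.1, 3.2]
width: 35.9
grasp_force: 30.0
```

Call:
{"fn": "apply_moves", "kwargs": {
  "targets": [
    [-1,[0,0,-0.3],[0,0,0]],
    [-1,[0,0,-0.25],[0,0,0]],
    [-1,[-0.3,0,0],[0,0,0]],
    [-1,[-0.6,0,0],[0,0,0]],
    [-1,[-0.8,0,0],[0,0,0]],
    [-1,[-0.4,-0.2,-0.8],[0,0,0]],
    [-1,[0,0,0],[0,0,0]]
  ]
}}

```text
t: 14.28
ee_pos: [558.5, 209.6, 252.4]
orientation: [-3.14, -0.024, -0.006]
ft_force: [-0.2, -0.1, -0.7]
width: 35.6
grasp_force: 30.0
```

```bash
python3 -c "
from h import *
c=cam('wrist');cv2.imwrite('pics/w3.png',c['px'])
go((417,326,250,.014),(417,326,250,.136),(417,326,71,.136))"
```

```text
n 4 per row [-0.7   -0.595  0.003] [-0.0001 -0.0004  0.0001]
n 1 per row [0. 0. 0.] [ 0.      0.     -0.0777]
n 4 per row [0.    0.    0.895] [0. 0. 0.]
```

View pics/w3.png

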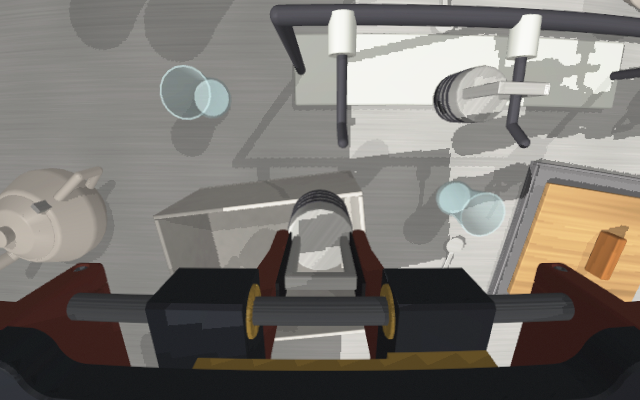

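Infuser 1 is held between the fingers at (320,245), and peg 1 at (343,100) is empty. Next, into the tin.

Call:
{"fn": "apply_moves", "kwargs": {
  "targets": [
    [-1,[-0.7,-0.6,0],[0,0,0]],
    [-1,[-0.7,-0.6,0],[0,0,0]],
    [-1,[-0.7,-0.6,0],[0,0,0]],
    [-1,[-0.7,-0.6,0],[0,0,0]],
    [-1,[0,0,0],[0,0,-0.078]],
    [-1,[0,0,0],[0,0,0]]
  ]
}}

```text
t: 15.08
ee_pos: [416.9, 326.5, 248.5]
orientation: [3.133, 0.213, -0.002]
ft_force: [-0.4, 0.2, -0.3]
width: 35.5
grasp_force: 30.0
```

Call:
{"fn": "apply_moves", "kwargs": {
  "targets": [
    [-1,[0,0,0.8],[0,0,0]],
    [-1,[0,0,0.8],[0,0,0]],
    [-1,[0,0,0.7],[0,0,0]],
    [-1,[0,0,0.6],[0,0,0]],
    [-1,[0,0,0.4],[0,0,0]],
    [-1,[0,0,0.2],[0,0,0]],
    [-1,[0,0,0.1],[0,0,0]]
  ]
}}

```text
t: 15.95
ee_pos: [417.8, 326.4, 69.1]
orientation: [3.134, 0.211, -0.001]
ft_force: [-6.2, 4.4, 29.2]
width: 35.9
grasp_force: 30.0
```

Call:
{"fn": "apply_moves", "kwargs": {
  "targets": [
    [-1,[0,0,-0.04],[0,0,0]],
    [0.15,[0,0,0],[0,0,0]],
    [0.15,[0,0,0],[0,0,0]],
    [0.15,[0,0,0],[0,0,0]],
    [0.15,[0,0,-0.4],[0,0,0]],
    [0.15,[0,0,-0.8],[0,0,0]],
    [0.15,[0,0,-1],[0,0,0]],
    [0.15,[0,0,-1],[0,0,0]]
  ]
}}

```text
t: 16.95
ee_pos: [417.2, 326.5, 233.1]
orientation: [3.134, 0.214, -0.0]
ft_force: [0.6, 0.2, -1.3]
width: 50.7
grasp_force: 0.0
```

```bash
python3 -c "
from h import *
c=cam('wrist');cv2.imwrite('pics/w4.png',c['px'])
go((520,150,270,.136),(659.7,76.5,270,.014))"
```

```text
n 4 per row [ 0.375  0.952 -0.153] [-0.0007 -0.0013  0.    ]
n 3 per row [0.856 0.612 0.   ] [0.     0.     0.0259]
```

View pics/w4.png

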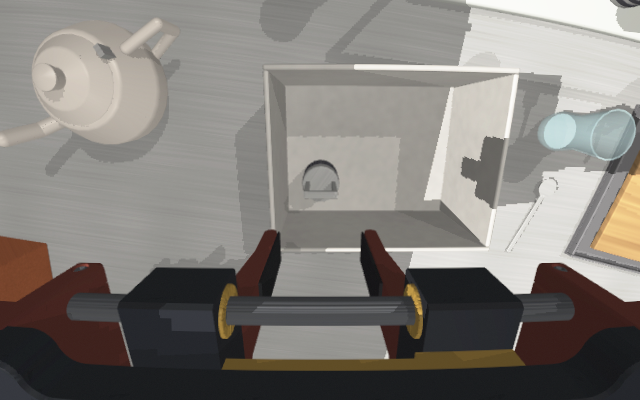

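Infuser 1 stands in the tin at (320,180). Next, infuser 2, with a quick look on the way.

Call:
{"fn": "apply_moves", "kwargs": {
  "targets": [
    [0.45,[0.375,0.95,-0.4],[0,0,0]],
    [0.45,[0.375,0.95,-0.4],[0,0,0]],
    [0.45,[0.375,0.95,-0.4],[0,0,0]],
    [0.45,[0.375,0.95,-0.2],[0,0,0]],
    [0.45,[0.55,0.35,0],[0,0,0.078]],
    [0.45,[0.55,0.35,0],[0,0,0]],
    [0.45,[0.5,0.35,0],[0,0,0]],
    [0.45,[0,0,0],[0,0,0]]
  ]
}}

```text
t: 18.0
ee_pos: [601.1, 99.7, 301.0]
orientation: [3.141, 0.018, -0.0]
ft_force: [0.0, -0.2, 0.5]
width: 63.6
grasp_force: 0.0
```

```bash
python3 - <<'E'
from h import *
np.set_printoptions(precision=1,suppress=True)
o=ctrl.get_obs();print(o['t'],o['ee_pos'],o['orientation'])
c=cam('wrist'); im=c['px'].copy()
p=(706.4,15.5,.014); cc,s=np.cos(p[2]),np.sin(p[2])
W=lambda M:np.array([[p[0]+cc*x-s*y,p[1]+s*x+cc*y,z] for x,y,z in M])
L=lambda M:cv2.polylines(im,[proj(c,W(M)).astype(int)],False,(0,255,0),1)
for y,x in((60,-46.5),(-180,-39)):
    L([(0,y,215),(-68,y,215),(-79,y,235)]);L([(x-4,y-18,223),(x-4,y+18,223),(x+4,y+18,223),(x+4,y-18,223),(x-4,y-18,223)])
cv2.imwrite('pics/w5.png',im)
E
```

```text
18.0 [601.1  99.7 301. ] [ 3.1  0.  -0. ]
```

View pics/w5.png

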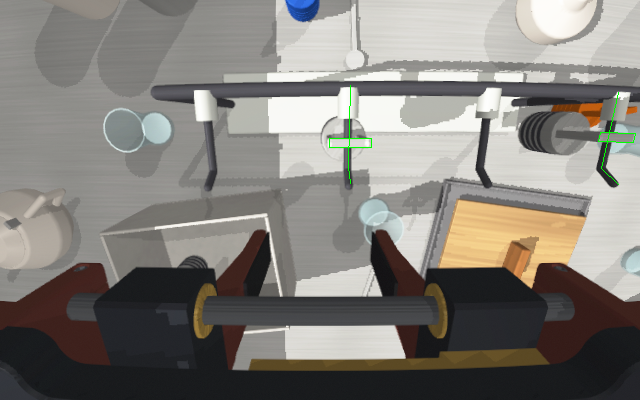

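The predicted loop of infuser 2 (328..371, 142) matches the picture, and infuser 4 hangs at right at (617,137).

```bash
python3 -c "
from h import *
go((660,75.5,255,.014))"
```

```text
n 2 per row [0.597 0.257 0.459] [-0.      0.0003 -0.0005]
```

Call:
{"fn": "apply_moves", "kwargs": {
  "targets": [
    [0.45,[0.6,0.25,0.1],[0,0,0]],
    [0.45,[0.6,0.26,0.3],[0,0,0]],
    [0.45,[0,0,0.5],[0,0,0]],
    [0.45,[0,0,0.5],[0,0,0]],
    [0.45,[0,0,0.5],[0,0,0]],
    [0.45,[0,0,0.35],[0,0,0]],
    [0.45,[0,0,0.1],[0,0,0]],
    [0.45,[0,0,0],[0,0,0]]
  ]
}}

```text
t: 19.05
ee_pos: [660.6, 76.4, 184.4]
orientation: [-3.141, -0.022, -0.0]
ft_force: [0.0, -0.3, -1.1]
width: 63.5
grasp_force: 0.0
```

Call:
{"fn": "apply_moves", "kwargs": {
  "targets": [
    [-1,[0,0,0],[0,0,0]],
    [-1,[0,0,0],[0,0,0]],
    [-1,[0,0,0],[0,0,0]],
    [-1,[0,0,0],[0,0,0]],
    [-1,[0,0,0],[0,0,0]]
  ]
}}

```text
t: 19.68
ee_pos: [660.7, 76.1, 184.4]
orientation: [-3.141, -0.022, -0.001]
ft_force: [0.8, 0.1, 2.6]
width: 35.9
grasp_force: 30.0
```

Call:
{"fn": "apply_moves", "kwargs": {
  "targets": [
    [-1,[0,0,-0.3],[0,0,0]],
    [-1,[0,0,-0.25],[0,0,0]],
    [-1,[-0.3,0,0],[0,0,0]],
    [-1,[-0.6,0,0],[0,0,0]],
    [-1,[-0.8,0,0],[0,0,0]],
    [-1,[-0.4,-0.2,-0.8],[0,0,0]],
    [-1,[0,0,0],[0,0,0]]
  ]
}}

```text
t: 20.55
ee_pos: [554.9, 85.2, 254.1]
orientation: [-3.141, -0.023, -0.007]
ft_force: [1.3, -0.3, -0.6]
width: 35.9
grasp_force: 30.0
```

```bash
python3 -c "
from h import *
c=cam('wrist');cv2.imwrite('pics/w6.png',c['px'])
go((434.4,197.6,250,.014),(434.4,197.6,250,.136),(434.4,197.6,75,.136))"
```

```text
n 3 per row [-0.794 -0.763  0.016] [-0.0001 -0.0006  0.0001]
n 1 per row [0. 0. 0.] [ 0.      0.     -0.0777]
n 4 per row [0.    0.    0.875] [0. 0. 0.]
```

Width is still 35.9 at 30 N grip, so infuser 2 is held.

Call:
{"fn": "apply_moves", "kwargs": {
  "targets": [
    [-1,[-0.6,-0.57,0],[0,0,0]],
    [-1,[-0.6,-0.57,0],[0,0,0]],
    [-1,[-0.6,-0.57,0],[0,0,0]],
    [-1,[-0.58,-0.58,0],[0,0,0]],
    [-1,[0,0,0],[0,0,-0.078]],
    [-1,[0,0,0],[0,0,0]]
  ]
}}

```text
t: 21.35
ee_pos: [434.4, 197.5, 250.6]
orientation: [3.134, 0.213, -0.002]
ft_force: [-0.7, -0.1, -0.8]
width: 35.3
grasp_force: 30.0
```

Call:
{"fn": "apply_moves", "kwargs": {
  "targets": [
    [-1,[0,0,0.8],[0,0,0]],
    [-1,[0,0,0.8],[0,0,0]],
    [-1,[0,0,0.7],[0,0,0]],
    [-1,[0,0,0.6],[0,0,0]],
    [-1,[0,0,0.4],[0,0,0]],
    [-1,[0,0,0.18],[0,0,0]],
    [-1,[0,0,0],[0,0,0]]
  ]
}}

```text
t: 22.22
ee_pos: [434.8, 197.1, 77.0]
orientation: [3.134, 0.211, -0.002]
ft_force: [0.2, -0.5, -1.0]
width: 35.7
grasp_force: 30.0
```

Call:
{"fn": "apply_moves", "kwargs": {
  "targets": [
    [-1,[0,0,0.08],[0,0,0]],
    [0.15,[0,0,0],[0,0,0]],
    [0.15,[0,0,0],[0,0,0]],
    [0.15,[0,0,0],[0,0,0]],
    [0.15,[0,0,-0.4],[0,0,0]],
    [0.15,[0,0,-0.8],[0,0,0]],
    [0.15,[0,0,-1],[0,0,0]],
    [0.15,[0,0,-1],[0,0,0]]
  ]
}}

```text
t: 23.22
ee_pos: [434.5, 197.4, 235.2]
orientation: [3.134, 0.214, -0.0]
ft_force: [1.6, 1.4, -0.2]
width: 50.1
grasp_force: 0.0
```

```bash
python3 -c "
from h import *
c=cam('wrist');cv2.imwrite('pics/w7.png',c['px'])
print([(d['bbox'],round(d['score'],2)) for d in ctrl.masks_of('infuser1','wrist')])
go((610,-140,300,.136),(610,-140,300,.014))"
```

```text
[([300.3, 160.2, 338.2, 201.1], 0.56), ([179.2, 158.8, 245.6, 201.7], 0.56)]
n 8 per row [ 0.313  0.897 -0.152] [-0.0002 -0.0008  0.    ]
n 1 per row [0. 0. 0.] [0.     0.     0.0777]
```

Call:
{"fn": "apply_moves", "kwargs": {
  "targets": [
    [0.45,[0.31,0.9,-0.3],[0,0,0]],
    [0.45,[0.31,0.9,-0.3],[0,0,0]],
    [0.45,[0.31,0.9,-0.3],[0,0,0]],
    [0.45,[0.31,0.9,-0.3],[0,0,0]],
    [0.45,[0.31,0.9,0],[0,0,0]],
    [0.45,[0.31,0.9,0],[0,0,0]],
    [0.45,[0.31,0.9,0],[0,0,0]],
    [0.45,[0.31,0.9,0],[0,0,0]]
  ]
}}

```text
t: 24.32
ee_pos: [606.8, -143.7, 292.6]
orientation: [-3.134, -0.213, 0.001]
ft_force: [1.4, 0.7, -0.0]
width: 63.9
grasp_force: 0.0
```

Call:
{"fn": "apply_moves", "kwargs": {
  "targets": [
    [0.45,[0,0,0],[0,0,0.078]],
    [0.45,[0,0,0],[0,0,0]]
  ]
}}

```text
t: 24.58
ee_pos: [606.2, -142.7, 292.4]
orientation: [-3.141, -0.022, 0.003]
ft_force: [0.6, 0.6, -0.1]
width: 63.6
grasp_force: 0.0
```

```bash
python3 - <<'E'
from h import *
c=cam('wrist'); im=c['px'].copy()
p=(706.4,15.5,.014); cc,s=np.cos(p[2]),np.sin(p[2])
W=lambda M:np.array([[p[0]+cc*x-s*y,p[1]+s*x+cc*y,z] for x,y,z in M])
L=lambda M:cv2.polylines(im,[proj(c,W(M)).astype(int)],False,(0,255,0),1)
for y,x in((-180,-39),):
    L([(0,y,215),(-68,y,215),(-79,y,235)]);L([(x-4,y-18,223),(x-4,y+18,223),(x+4,y+18,223),(x+4,y-18,223),(x-4,y-18,223)])
cv2.imwrite('pics/w8.png',im)
go((668,-165,255,.014))
E
```

```text
n 2 per row [0.615 0.238 0.376] [-0.0001  0.0004  0.0006]
```

View pics/w8.png

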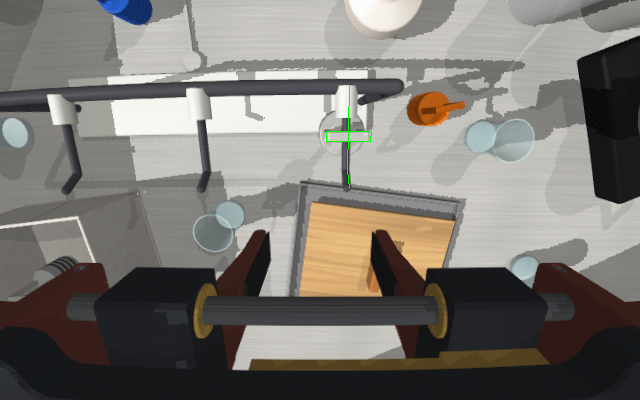

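Infuser 4's loop is at (347,135), under the overlay. Now grasp it.

Call:
{"fn": "apply_moves", "kwargs": {
  "targets": [
    [0.45,[0.61,0.21,0.1],[0,0,0]],
    [0.45,[0.61,0.22,0.3],[0,0,0]],
    [0.45,[0,0,0.5],[0,0,0]],
    [0.45,[0,0,0.5],[0,0,0]],
    [0.45,[0,0,0.5],[0,0,0]],
    [0.45,[0,0,0.25],[0,0,0]],
    [0.45,[0,0,0.05],[0,0,0]],
    [0.45,[0,0,0],[0,0,0]]
  ]
}}

```text
t: 25.62
ee_pos: [668.3, -162.9, 184.4]
orientation: [3.141, 0.023, 0.002]
ft_force: [0.0, 0.2, 0.4]
width: 63.8
grasp_force: 0.0
```

Call:
{"fn": "apply_moves", "kwargs": {
  "targets": [
    [-1,[0,0,0],[0,0,0]],
    [-1,[0,0,0],[0,0,0]],
    [-1,[0,0,0],[0,0,0]],
    [-1,[0,0,0],[0,0,0]],
    [-1,[0,0,0],[0,0,0]]
  ]
}}

```text
t: 26.25
ee_pos: [668.0, -163.0, 183.9]
orientation: [3.141, 0.021, 0.001]
ft_force: [-0.7, 0.8, 1.8]
width: 35.6
grasp_force: 30.0
```

Call:
{"fn": "apply_moves", "kwargs": {
  "targets": [
    [-1,[0,0,-0.3],[0,0,0]],
    [-1,[0,0,-0.25],[0,0,0]],
    [-1,[-0.3,0,0],[0,0,0]],
    [-1,[-0.6,0,0],[0,0,0]],
    [-1,[-0.8,0,0],[0,0,0]],
    [-1,[-0.6,0,-0.8],[0,0,0]],
    [-1,[0,0,0],[0,0,0]]
  ]
}}

```text
t: 27.12
ee_pos: [551.9, -165.0, 253.7]
orientation: [3.14, 0.02, 0.006]
ft_force: [0.5, -0.6, -0.9]
width: 35.7
grasp_force: 30.0
```

```bash
python3 -c "
from h import *
c=cam('wrist');cv2.imwrite('pics/w9.png',c['px'])
go((499.9,272.1,252,.014),(499.9,272.1,250,.136),(500,272,71,.136))"
```

```text
n 9 per row [-0.104 -0.972 -0.   ] [ 0.0001 -0.0002 -0.0001]
n 1 per row [0.   0.   0.04] [ 0.      0.     -0.0777]
n 4 per row [0.    0.001 0.895] [0. 0. 0.]
```

Call:
{"fn": "apply_moves", "kwargs": {
  "targets": [
    [-1,[-0.06,-0.5,0],[0,0,0]],
    [-1,[-0.104,-0.97,0],[0,0,0]],
    [-1,[-0.104,-0.97,0],[0,0,0]],
    [-1,[-0.104,-0.97,0],[0,0,0]],
    [-1,[-0.104,-0.97,0],[0,0,0]],
    [-1,[-0.104,-0.97,0],[0,0,0]],
    [-1,[-0.104,-0.97,0],[0,0,0]]
  ]
}}

```text
t: 28.05
ee_pos: [513.9, 152.7, 249.8]
orientation: [3.141, 0.022, -0.002]
ft_force: [0.4, -0.2, -0.6]
width: 36.0
grasp_force: 30.0
```

Call:
{"fn": "apply_moves", "kwargs": {
  "targets": [
    [-1,[-0.104,-0.97,0],[0,0,0]],
    [-1,[-0.104,-0.97,0],[0,0,0]],
    [-1,[-0.05,-0.5,0],[0,0,0]],
    [-1,[0,0,0],[0,0,-0.078]],
    [-1,[0,0,0],[0,0,0]],
    [-1,[0,0,0],[0,0,0]]
  ]
}}

```text
t: 28.8
ee_pos: [499.7, 272.6, 250.3]
orientation: [3.134, 0.21, -0.002]
ft_force: [0.8, -0.4, -1.9]
width: 35.7
grasp_force: 30.0
```

Call:
{"fn": "apply_moves", "kwargs": {
  "targets": [
    [-1,[0,0,0.8],[0,0,0]],
    [-1,[0,0,0.8],[0,0,0]],
    [-1,[0,0,0.7],[0,0,0]],
    [-1,[0,0,0.6],[0,0,0]],
    [-1,[0,0,0.4],[0,0,0]],
    [-1,[0,0,0.18],[0,0,0]],
    [-1,[0,0,0],[0,0,0]]
  ]
}}

```text
t: 29.68
ee_pos: [499.8, 272.5, 76.8]
orientation: [3.134, 0.212, -0.001]
ft_force: [-0.3, 0.9, -0.5]
width: 35.8
grasp_force: 30.0
```

Release, rise above the tin and look at it.

Call:
{"fn": "apply_moves", "kwargs": {
  "targets": [
    [-1,[0,0,0.08],[0,0,0]],
    [0.15,[0,0,0],[0,0,0]],
    [0.15,[0,0,0],[0,0,0]],
    [0.15,[0,0,0],[0,0,0]],
    [0.15,[0,0,-0.4],[0,0,0]],
    [0.15,[0,0,-0.8],[0,0,0]],
    [0.15,[0,0,-1],[0,0,0]],
    [0.15,[0,0,-1],[0,0,0]]
  ]
}}

```text
t: 30.68
ee_pos: [499.6, 272.7, 234.7]
orientation: [3.134, 0.214, -0.0]
ft_force: [1.0, -0.3, 0.1]
width: 50.5
grasp_force: 0.0
```

Call:
{"fn": "apply_moves", "kwargs": {
  "targets": [
    [0.15,[-0.4,0,-1],[0,0,0]],
    [0.15,[-0.4,0,-1],[0,0,0]],
    [0.15,[0,0,0],[0,0,0]],
    [0.15,[0,0,0],[0,0,0]]
  ]
}}

```text
t: 31.18
ee_pos: [460.0, 267.2, 332.8]
orientation: [3.134, 0.214, 0.0]
ft_force: [-0.1, 1.1, -0.5]
width: 50.5
grasp_force: 0.0
```

```bash
python3 - <<'E'
from h import *
o=ctrl.get_obs();print(o['ee_pos'])
c=cam('wrist'); im=c['px'].copy()
rect=lambda a,b,z:np.array([[a,b,z],[a,-b,z],[-a,-b,z],[-a,b,z]],float)
p=(460.3,266.7,.136)
def W(p,M): cc,s=np.cos(p[2]),np.sin(p[2]); return np.c_[p[0]+cc*M[:,0]-s*M[:,1],p[1]+s*M[:,0]+cc*M[:,1],M[:,2]]
for q in(rect(90,115,130),rect(85,110,130)): cv2.polylines(im,[proj(c,W(p,q)).astype(int)],True,(0,255,0),1)
cv2.imwrite('pics/w10.png',im[:280])
E
```

```text
[459.95128181 267.21115904 332.78570662]
```

View pics/w10.png

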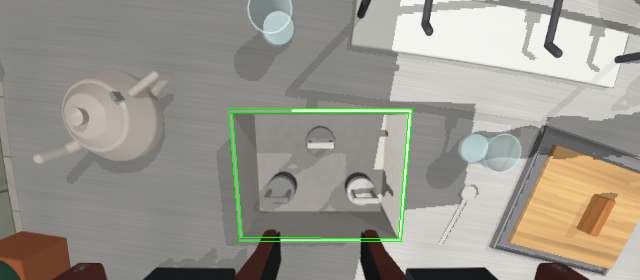

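All three infusers stand in the tin at (320,138), (283,187) and (360,187), and the rim matches the overlay. Next, fetch the lid.

Call:
{"fn": "apply_moves", "kwargs": {
  "targets": [
    [0,[-0.157,0.99,0],[0,0,0]],
    [0,[-0.157,0.99,0],[0,0,0]],
    [0,[-0.157,0.99,0],[0,0,0]],
    [0,[-0.157,0.99,0],[0,0,0]],
    [0,[-0.157,0.99,0],[0,0,0]],
    [0,[-0.157,0.99,0.3],[0,0,0]],
    [0,[-0.157,0.99,0.6],[0,0,0]],
    [0,[-0.157,0.99,0.5],[0,0,0]]
  ]
}}

```text
t: 32.22
ee_pos: [450.7, -135.1, 260.6]
orientation: [-3.133, -0.213, 0.004]
ft_force: [0.1, -0.3, -0.4]
width: 43.8
grasp_force: 0.0
```

Call:
{"fn": "apply_moves", "kwargs": {
  "targets": [
    [0,[-0.157,0.99,0.3],[0,0,0]],
    [0,[-0.157,0.99,0.3],[0,0,0]],
    [0,[0,0,0],[0,0,0.08]],
    [0,[0,0,0],[0,0,0.085]],
    [0,[0,0,0],[0,0,0]]
  ]
}}

```text
t: 32.85
ee_pos: [448.8, -233.7, 231.3]
orientation: [-3.134, 0.192, 0.005]
ft_force: [-0.4, 0.3, 0.3]
width: 43.9
grasp_force: 0.0
```

```bash
python3 - <<'E'
from h import *
o=ctrl.get_obs();print(o['ee_pos'])
c=cam('wrist'); im=c['px'].copy()
rect=lambda a,b,z:np.array([[a,b,z],[a,-b,z],[-a,-b,z],[-a,b,z]],float)
p=(446.5,-236,-.123)
def W(p,M): cc,s=np.cos(p[2]),np.sin(p[2]); return np.c_[p[0]+cc*M[:,0]-s*M[:,1],p[1]+s*M[:,0]+cc*M[:,1],M[:,2]]
for q in(rect(95,120,24),rect(35,8,58)): cv2.polylines(im,[proj(c,W(p,q)).astype(int)],True,(0,255,0),1)
cv2.imwrite('pics/w11.png',im)
go((446.5,-236,75,-.123),(446.5,-236,31,-.123))
E
```

```text
[ 448.81512934 -233.68820376  231.29108131]
n 4 per row [-0.009  0.014  0.783] [-0.0002  0.0004  0.0004]
n 1 per row [0.   0.   0.88] [0. 0. 0.]
```

View pics/w11.png

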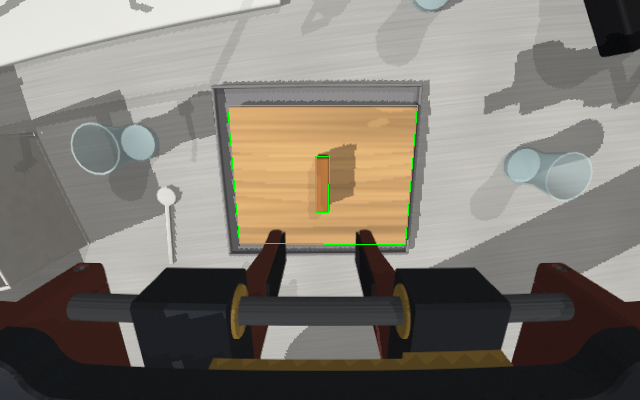

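The lid lies where I left it: overlay and bar (316..329, 156..212) match.

Call:
{"fn": "apply_moves", "kwargs": {
  "targets": [
    [0,[-0.04,0.05,0.8],[0,0,0]],
    [0,[0,0,0.8],[0,0,0]],
    [0,[0,0,0.8],[0,0,0]],
    [0,[0,0,0.7],[0,0,0]],
    [0,[0,0,0.5],[0,0,0]],
    [0,[0,0,0.3],[0,0,0]],
    [0,[0,0,0.1],[0,0,0]],
    [0,[0,0,0],[0,0,0]]
  ]
}}

```text
t: 33.9
ee_pos: [447.5, -236.0, 33.3]
orientation: [3.136, -0.192, 0.0]
ft_force: [0.4, -0.1, 0.6]
width: 43.9
grasp_force: 0.0
```

Call:
{"fn": "apply_moves", "kwargs": {
  "targets": [
    [-1,[0,0,0],[0,0,0]],
    [-1,[0,0,0],[0,0,0]],
    [-1,[0,0,0],[0,0,0]],
    [-1,[0,0,0],[0,0,0]],
    [-1,[0,0,0],[0,0,0]],
    [-1,[0,0,0],[0,0,0]]
  ]
}}

```text
t: 34.65
ee_pos: [447.5, -236.2, 33.5]
orientation: [3.135, -0.193, 0.001]
ft_force: [-0.8, 0.2, 5.2]
width: 15.8
grasp_force: 30.0
```

Call:
{"fn": "apply_moves", "kwargs": {
  "targets": [
    [-1,[0,0,-0.3],[0,0,0]],
    [-1,[0,0,-0.7],[0,0,0]],
    [-1,[0,0,-0.9],[0,0,0]],
    [-1,[0,0,-0.9],[0,0,0]],
    [-1,[0,0,-0.9],[0,0,0]],
    [-1,[0,0,-0.9],[0,0,0]],
    [-1,[0,0,0],[0,0,-0.08]],
    [-1,[0,0,0],[0,0,-0.085]]
  ]
}}

```text
t: 35.65
ee_pos: [446.8, -235.6, 264.1]
orientation: [3.134, 0.221, 0.001]
ft_force: [-0.3, 0.0, -4.1]
width: 15.7
grasp_force: 30.0
```

```bash
python3 -c "
from h import *
go((461.5,267,262,.136))"
```

```text
n 10 per row [ 0.17  -0.991  0.004] [ 0.     -0.      0.0003]
```

Call:
{"fn": "apply_moves", "kwargs": {
  "targets": [
    [-1,[0.08,-0.5,0],[0,0,0]],
    [-1,[0.17,-0.99,0],[0,0,0]],
    [-1,[0.17,-0.99,0],[0,0,0]],
    [-1,[0.17,-0.99,0],[0,0,0]],
    [-1,[0.17,-0.99,0],[0,0,0]],
    [-1,[0.17,-0.99,0],[0,0,0]],
    [-1,[0.17,-0.99,0],[0,0,0]],
    [-1,[0.17,-0.99,0],[0,0,0]]
  ]
}}

```text
t: 36.65
ee_pos: [458.8, 142.2, 263.4]
orientation: [3.134, 0.214, -0.001]
ft_force: [0.2, -0.3, -4.1]
width: 15.8
grasp_force: 30.0
```

Call:
{"fn": "apply_moves", "kwargs": {
  "targets": [
    [-1,[0.17,-0.99,0],[0,0,0]],
    [-1,[0.17,-0.99,0],[0,0,0]],
    [-1,[0.08,-0.5,0],[0,0,0]],
    [-1,[0,0,0],[0,0,0]],
    [-1,[0,0,0],[0,0,0]],
    [-1,[0,0,0],[0,0,0]]
  ]
}}

```text
t: 37.4
ee_pos: [463.5, 265.3, 263.1]
orientation: [3.134, 0.212, -0.001]
ft_force: [-0.8, -0.0, -3.5]
width: 16.1
grasp_force: 30.0
```

```bash
python3 - <<'E'
from h import *
o=ctrl.get_obs();print(o['ee_pos'],o['orientation'])
go((461.5,267,165,.136))
c=cam('wrist'); im=c['px'].copy()
rect=lambda a,b,z:np.array([[a,b,z],[a,-b,z],[-a,-b,z],[-a,b,z]],float)
def W(p,M): cc,s=np.cos(p[2]),np.sin(p[2]); return np.c_[p[0]+cc*M[:,0]-s*M[:,1],p[1]+s*M[:,0]+cc*M[:,1],M[:,2]]
e=o['ee_pos']; z=e[2]-29.5
for p,q in(((e[0]-1.3,e[1],.136),rect(95,120,z+20)),((e[0]-1.3,e[1],.136),rect(35,8,z+54)),((460.3,266.7,.136),rect(90,115,130))): cv2.polylines(im,[proj(c,W(p,q)).astype(int)],True,(0,255,0),1)
cv2.imwrite('pics/w12.png',im)
E
```

```text
[463.52242462 265.30501691 263.08496725] [ 3.13405318e+00  2.11970591e-01 -8.15578883e-04]
n 2 per row [-0.017 -0.02   0.981] [ 0.0001  0.0002 -0.0003]
```

View pics/w12.png

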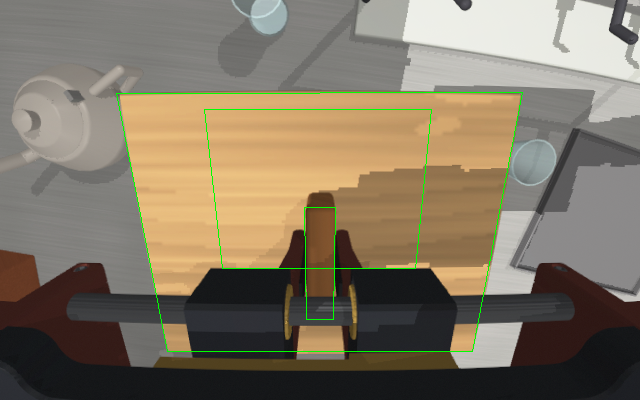

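The held lid's outline (118..522, 94..350) matches the prediction, so it is level and aligned. Lowering it now.

Call:
{"fn": "apply_moves", "kwargs": {
  "targets": [
    [-1,[-0.035,-0.04,0.5],[0,0,0]],
    [-1,[0,0,0.7],[0,0,0]],
    [-1,[0,0,0.5],[0,0,0]],
    [-1,[0,0,0.2],[0,0,0]],
    [-1,[0,0,0],[0,0,0]],
    [-1,[0,0,0],[0,0,0]]
  ]
}}

```text
t: 38.2
ee_pos: [462.5, 268.4, 169.2]
orientation: [-3.134, -0.213, -0.003]
ft_force: [0.4, 0.2, -4.0]
width: 16.0
grasp_force: 30.0
```

```bash
python3 -c "
from h import *
go((461.5,267,150,.136))"
```

```text
n 1 per row [-0.025  0.025  0.383] [-0.0004 -0.0011 -0.0001]
```

Call:
{"fn": "apply_moves", "kwargs": {
  "targets": [
    [-1,[-0.02,0.02,0.06],[0,0,0]],
    [-1,[0,0,0.08],[0,0,0]],
    [-1,[0,0,0.08],[0,0,0]],
    [-1,[0,0,0.08],[0,0,0]],
    [-1,[0,0,0.05],[0,0,0]],
    [-1,[0,0,0],[0,0,0]]
  ]
}}

```text
t: 38.95
ee_pos: [460.7, 267.0, 150.3]
orientation: [3.134, 0.214, -0.001]
ft_force: [0.6, -0.3, -4.8]
width: 16.0
grasp_force: 30.0
```

Call:
{"fn": "apply_moves", "kwargs": {
  "targets": [
    [-1,[0,0,0.02],[0,0,0]],
    [-1,[0,0,0],[0,0,0]],
    [-0.4,[0,0,0],[0,0,0]],
    [-0.4,[0,0,0],[0,0,0]],
    [-0.4,[0,0,0],[0,0,0]],
    [-0.4,[0,0,0],[0,0,0]]
  ]
}}

```text
t: 39.7
ee_pos: [461.0, 267.1, 149.7]
orientation: [-3.134, -0.214, -0.001]
ft_force: [-0.4, 0.3, 1.6]
width: 26.2
grasp_force: 0.0
```

Call:
{"fn": "apply_moves", "kwargs": {
  "targets": [
    [-0.4,[0,0,-0.3],[0,0,0]],
    [-0.4,[0,0,-0.8],[0,0,0]],
    [-0.4,[0,0,-1],[0,0,0]],
    [-0.4,[0,0,-1],[0,0,0]],
    [-0.4,[0,0,-0.5],[0,0,0]],
    [-0.4,[0,0,0],[0,0,0]],
    [-0.4,[0,0,0],[0,0,0]]
  ]
}}

```text
t: 40.58
ee_pos: [460.3, 266.7, 328.8]
orientation: [3.134, 0.214, -0.002]
ft_force: [0.4, 0.3, -1.0]
width: 26.6
grasp_force: 0.0
```

```bash
python3 - <<'E'
from h import *
c=cam('wrist'); im=c['px'].copy()
rect=lambda a,b,z:np.array([[a,b,z],[a,-b,z],[-a,-b,z],[-a,b,z]],float)
def W(p,M): cc,s=np.cos(p[2]),np.sin(p[2]); return np.c_[p[0]+cc*M[:,0]-s*M[:,1],p[1]+s*M[:,0]+cc*M[:,1],M[:,2]]
p=(460.3,266.7,.136)
for q in(rect(95,120,140),rect(35,8,174)): cv2.polylines(im,[proj(c,W(p,q)).astype(int)],True,(0,255,0),1)
s=cam('side'); t=s['px'].copy()
cv2.polylines(t,[proj(s,W(p,rect(95,120,140))).astype(int)],True,(0,255,0),1)
t=cv2.resize(t[130:330,180:500],(640,400))
cv2.imwrite('pics/w13.png',np.vstack([cv2.resize(im[:300],(427,200)),cv2.resize(t,(640,400))[:,:427]]) if 0 else np.vstack([cv2.resize(im,(480,300)),cv2.resize(t,(480,300))]))
E
```

```text
(no output)
```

View pics/w13.png

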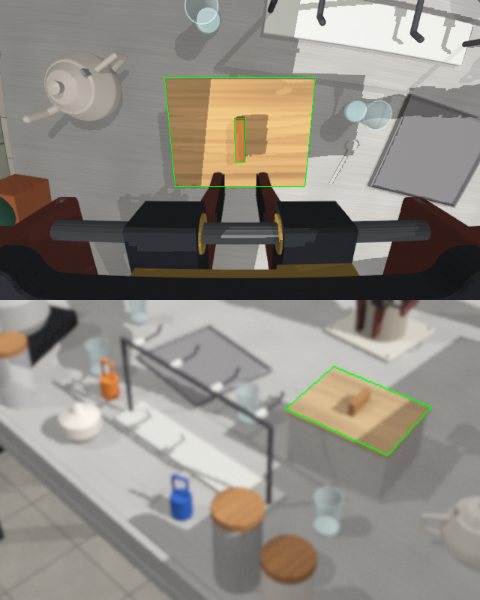

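In both views the lid sits exactly on the seated overlay (wrist 165..315, side 287..430), and the rail is empty. Handing in.

```bash
python3 -c "
from h import *
print(ctrl.close_job())"
```

```text
the job is handed in; nothing more can be done
None
```

I put the three infusers on the rail (one peg was empty) into the tin, seated the lid back on it, and handed the job in at about 41 s. The last pictures showed the lid seated, but the hand-in gave no verdict.

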